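Rack the washed dish halves on edge, mouths all one way

ROBOT

A 6-joint arm with a two-finger parallel gripper is mounted at the origin on the work surface. World frame = base frame: x ahead of the robot, y to its left, z up, the work surface at z = 0. Lengths are in m, angles in rad, forces in N, time in s.
With the tool pointing down it reaches from about 0.35 to 0.775 m from the base axis. Payload 7.3 kg.
Tool frame: the origin (TCP) lies midway between the tips of the shut fingers; the grasp point (between the pads) lies 19 mm behind it; z points along the fingers, y is the line along which they close (so a half turn about z gives the same grasp; the last joint's range is limited). The gripper opens to 92 mm and grips with 3 to 60 N. Pads are 19 mm wide; open, the fingers measure 130 mm over their backs; the gripper's body (75 mm by 190 mm) begins 47 mm behind the grasp point.
Start: joints at [-1.477, 0.342, 1.524, -0, 1.275, -0.146], TCP at [0.125, -0.51, 0.227] pointing down, gripper open.
Joint ranges: [-2.53, 2.53], [-0.77, 2.02], [0.04, 2.7], [-1, 4.14], [0.28, 2.66], [-3.11, 3.11]. Speed limits (rad/s): [2.57, 2.57, 3.14, 3.14, 3.14, 3.14].

INTERFACE

Orientations are given as [roll, pitch, yaw] about the fixed x, y, z axes, in that order (R = Rz(yaw) Ry(pitch) Rx(roll)).
In Python, from cell import robot, read_camera, camera_params, nets gives the robot as it stands. The module is installed in compiled form; this text tells all that it offers.
- The arm moves only by the tool step_arm, never from a script. Its argument "steps" is a list of rows, each an object of numbers: "x", "y", "z": the shift along the tool's x, y, z as a fraction of full scale; "rx", "ry", "rz": the turn, a rotation vector about the tool's x, y, z as a fraction of full scale; "claw": the opening, from -1 (shut) to 1 (fully open). In form: [{"x": .., "y": .., "z": .., "rx": .., "ry": .., "rz": .., "claw": ..}, ...]. A call has 1 to 12 rows; each row is the pose to reach, as a shift and turn from the pose commanded when the call began, along the tool's axes at that moment; what a row does not reach only later rows make up. Full scale, the value 1, is 750 mm for a shift and pi/4 rad for a turn. A row lasts 1/12 s, in which the tool goes at most 41.7 mm and 7.16 degrees, less where a joint would pass 70% of its speed; a pose out of reach is approached as far as the arm can. A call with a number of a shift or a turn outside -1 to 1 is refused whole. A call with a gripper value outside its range is refused whole. The fingers move at their own pace and stop on an object; "squeeze" is the grip in N (left out, the last holds). Time passes only in rows, so rows that repeat a pose let the fingers close. It gives the time, the measured TCP pose, the force, the opening and the grip force at its end, in the units of the state.
- robot.observe(): the state, without advancing time (a new reading comes with each control period).
- read_camera(name): name is "side" or "top"; returns (picture, depth): 420x560x3 uint8, blue, green, red; 420x560 float32, m along the optical axis (not along the pixel's ray), 0 where there is no reading.
- camera_params(name): a dict with "fx", "fy", "cx", "cy" (pixels), "k1" (the pictures are not rectified: a ray, as slopes to the right and down, at radius r is drawn at 1 + k1 r^2 times it, then the intrinsics apply), "R" (3x3) and "t" (3): a world point X has camera coordinates R X + t. Camera axes: x right, y down, z forward; pixel columns grow to the right and rows downward; lengths in m; the calibration is good to about 2 mm. A picture is of the moment at which its call begins. camera_params takes no time and is no camera call.
- robot.hand_in(): hands the job in; it is judged then, once.
Trained networks look in the newest picture that a camera, given by its name, has taken for a name from the list of things; names that differ only in an ending like _2 or _b are one class to them, and where a whole thing is asked for, a point or a joint stands for the part that bears it (a point fixed in the world has none). Each returns a list of dicts, best first, with "conf" (0 to 1); they miss things now and then, are a little off and sometimes report something else, mostly with a low value. They report only what shows in the picture. A call takes as long as a camera call. They do not tell look-alikes from the thing itself.
- nets.masks_of(camera, query): "region" (420x560 bool, what is visible of it) and "box" ([left, top, right, bottom] in pixels, round what is visible of it).
- nets.landmark_of(camera, query): "pixel" ([row, column] in pixels: a listed point, or the origin of a listed thing).
The state is a dict: "time": time; "qpos": joint angles; "qvel": joint speeds; "joint_efforts": joint torques, N m; "tool_pos": TCP position; "tool_rot": TCP orientation; "contact_force": force on the tool from outside, world axes, zero at the start; "torque": the same for the moment, N m; "opening": finger opening in m; "grip_force": force on a finger pad.
Only numpy, scipy, OpenCV 4.12 (cv2) and the standard library are available. Lean on these libraries where they do the work, as an engineer would, in place of code of your own. Each camera call takes 0.05 s, during which the arm holds its last target. There are 200 camera calls.

TASK

Two washed halves of milky glass culture dishes lie on the grey mat, one mouth up and one mouth down. Stand each of them on edge in a free slot of the wire draining rack, resting on both rails, with its hollow side facing the same way as the dishes already there. It is glass: set them down without dropping or forcing them, and leave the racked dishes and the other glassware where they are.

Things in the scene. Friction and masses are not known exactly. Their poses are not given: they have to be found in the camera images.
- dish_a: Washed half of a milky, faintly green glass culture dish: a round shallow shell, 66 mm outer diameter, 22 mm high, walls and base 3 mm thick, about 55 g. Origin: centre of the outer face of its closed base; +z along its axis from base to mouth, so its middle is 11 mm along +z. It lies on the mat with its mouth UP (origin on the mat's surface, at height 3 mm).
- dish_a_mouth (a point): Centre of the mouth (rim plane) of dish_a, 22 mm along its axis from the base.
- dish_b: Washed half of a milky, faintly green glass culture dish: a round shallow shell, 66 mm outer diameter, 22 mm high, walls and base 3 mm thick, about 55 g. Origin: centre of the outer face of its closed base; +z along its axis from base to mouth, so its middle is 11 mm along +z. It lies on the mat with its mouth DOWN (rim on the mat, origin on top at height 25 mm). Same shape as dish_a.
- dish_b_mouth (a point): Centre of the mouth (rim plane) of dish_b, 22 mm along its axis from the base.
- rack: Fixed steel wire draining rack, six slots in a row. Origin on the bench under its middle, x along the row (roughly to the robot's left), z up. Two 5 mm rails run along x at y = +-20 mm, tops 16.5 mm up; a dish stands on edge across both. The dishes already in it (slots 2, 3) have their mouths to +x. Nothing is wider than 33 mm either side of the x axis, so fingers pass outside it.
- rack_top (a point): Centre of the rack's top, 62 mm above the bench, on the middle hoop. Seven upright hoops of 4 mm wire divide the slots, at x = 0, +-35, +-70 and +-105 mm in the rack's frame; each rises from the rails to 62 mm, 44 mm wide outside at the rails and 30 mm at the top. Each slot is 31 mm clear along x.
- slot0 (a point): Slot 0 of the rack, at x = -87.5 mm in the rack's frame: the point where the middle of a dish comes when it stands in this slot, 43 mm above the bench. Free.
- slot1 (a point): Slot 1 of the rack, at x = -52.5 mm in the rack's frame: the point where the middle of a dish comes when it stands in this slot, 43 mm above the bench. Free.
- slot2 (a point): Slot 2 of the rack, at x = -17.5 mm in the rack's frame: the point where the middle of a dish comes when it stands in this slot, 43 mm above the bench. Taken by a dish half.
- slot3 (a point): Slot 3 of the rack, at x = +17.5 mm in the rack's frame: the point where the middle of a dish comes when it stands in this slot, 43 mm above the bench. Taken by a dish half.
- slot4 (a point): Slot 4 of the rack, at x = +52.5 mm in the rack's frame: the point where the middle of a dish comes when it stands in this slot, 43 mm above the bench. Free.
- slot5 (a point): Slot 5 of the rack, at x = +87.5 mm in the rack's frame: the point where the middle of a dish comes when it stands in this slot, 43 mm above the bench. Free.
- racked_c: Dish half like the others, already on edge in slot 2, mouth to the rack's +x. Origin: centre of its base. Leave it standing there.
- racked_d: Dish half like the others, already on edge in slot 3, mouth to the rack's +x. Origin: centre of its base. Leave it standing there.
- mat: Fixed thin grey rubber mat, 220 x 440 x 3 mm, on which the two washed dish halves lie; origin under its centre. No kerb.
- flask_1: A stoppered conical glass flask, 82 mm across the foot, 156 mm tall, white stopper; origin under its centre. Bystander, leave alone.
- flask_2: A stoppered conical glass flask, 82 mm across the foot, 156 mm tall, white stopper; origin under its centre. Bystander, leave alone.
- flask_3: A stoppered conical glass flask, 82 mm across the foot, 156 mm tall, white stopper; origin under its centre. Bystander, leave alone.
- closed_dish: A dish with its lid on, 71 mm across, 26 mm high, lying behind the mat's far edge; origin under its centre. Bystander, not to be racked.
- stopper: A white flask stopper standing wide end down, 42 mm across, 42 mm high; origin under its centre. Bystander.
- bottle_brush: A test tube brush lying on the bench, 220 mm long, 24 mm high; origin on the bench under its middle, x along it. Bystander.
- wash_bottle: A white squeeze bottle, 70 mm across, 215 mm to the top of its spout; origin under its centre. Bystander.
Not all that is in view belongs to the job. What is shaped like the dish_a but orange or red is not meant. Leave any black look-alike of the dish_b alone.

How it is judged:
By the outcome, as a careful person would: the job done as asked, in the order asked, and still so for the second after the job is handed in, with the robot touching nothing.
It also fails if it takes over 72 s, if anything falls off the work surface, if the arm or the gripper's body presses on something with over 40 N, if the wrist force passes 120 N, or if a joint passes its speed limit or range.

## Working session

There is one attempt and no reset: what is moved stays moved. The work goes in short steps, Python scripts to look and compute and a tool call to move; the robot and the scene stay as the last step left them, time stands still between calls to the robot, and variables do not carry over. Pictures are saved under pics/ and viewed, at most 10 in all, crops included, and the job is handed in when it is done.

Besides the shell and the picture viewer there is one more tool, called after "Request:" as name([rows], argument=value, ...), one row to a line, values as JSON. step_arm: Moves the arm, as the interface text tells. Its arguments: {"type":"object","properties":{"steps":{"type":"array","items":{"type":"object","properties":{"x":{"type":"number","minimum":-1,"maximum":1},"y":{"type":"number","minimum":-1,"maximum":1},"z":{"type":"number","minimum":-1,"maximum":1},"rx":{"type":"number","minimum":-1,"maximum":1},"ry":{"type":"number","minimum":-1,"maximum":1},"rz":{"type":"number","minimum":-1,"maximum":1},"claw":{"type":"number"}}}},"squeeze":{"type":"number"}},"required":["steps"]}

```bash
mkdir -p pics; cat > h.py <<'E'
import numpy as np, cv2
from cell import robot, read_camera, camera_params, nets
from scipy.spatial.transform import Rotation as Ro
def ray(cam,r,c):
    p=camera_params(cam); K=np.array([[p['fx'],0,p['cx']],[0,p['fy'],p['cy']],[0,0,1]])
    u,v=(c-p['cx'])/p['fx'],(r-p['cy'])/p['fy']
    s=np.hypot(u,v); q=s
    for _ in range(30): q=s/(1+p['k1']*q*q)
    f=1 if s==0 else q/s
    R=np.array(p['R']);t=np.array(p['t'])
    return -R.T@t, R.T@np.array([u*f,v*f,1.])
def at_z(cam,r,c,z):
    o,d=ray(cam,r,c); return o+d*(z-o[2])/d[2]
def at_d(cam,r,c,dep):
    o,d=ray(cam,r,c); return o+d*dep
def proj(cam,X):
    p=camera_params(cam);x=np.array(p['R'])@np.array(X)+np.array(p['t'])
    u,v=x[:2]/x[2];k=1+p['k1']*(u*u+v*v)
    return np.array([v*k*p['fy']+p['cy'],u*k*p['fx']+p['cx']])
E
python3 - <<'E'
from h import *
s=robot.observe();print({k:np.round(v,3) for k,v in s.items()})
for n in('top','side'):
    im,d=read_camera(n);cv2.imwrite(f'pics/{n}0.png',im);np.save(n+'d.npy',d)
    p=camera_params(n);print(n,np.round(-np.array(p['R']).T@p['t'],3),np.round(p['R'],2).tolist(),p['fx'],p['k1'])
    for q in('dish_a','rack'):
        for m in nets.masks_of(n,q): print(n,q,round(m['conf'],2),np.round(m['box']))
    for q in('dish_a','dish_b','dish_a_mouth','slot0','slot1','slot4','slot5','rack_top','rack','racked_c'):
        for m in nets.landmark_of(n,q)[:7]: print(n,q,round(m['conf'],2),np.round(m['pixel'],1))
E
```

```text
{'time': np.float64(0.0), 'qpos': array([-1.477,  0.343,  1.525, -0.   ,  1.275, -0.146]), 'qvel': array([-0.001,  0.001, -0.   , -0.001,  0.001, -0.   ]), 'joint_efforts': array([ 2.0000e-03, -4.3123e+01, -2.4422e+01,  7.2000e-02,  5.6000e-02,
       -0.0000e+00]), 'tool_pos': array([ 0.125, -0.51 ,  0.226]), 'tool_rot': array([-3.14, -0.  ,  0.24]), 'contact_force': array([-0.083,  0.439,  0.52 ]), 'torque': array([-0.031, -0.047, -0.02 ]), 'grip_force': np.float64(0.0), 'opening': np.float64(0.092)}
top [ 0.398 -0.08   1.263] [[-0.02, -1.0, 0.0], [-0.99, 0.02, -0.1], [0.1, -0.01, -1.0]] 481.488999071088 -0.1643888291206472
top dish_a 0.9 [285. 198. 308. 224.]
top dish_a 0.8 [341. 200. 369. 222.]
top dish_a 0.75 [416. 168. 440. 195.]
top dish_a 0.62 [344. 313. 371. 338.]
top dish_a 0.58 [241. 267. 266. 290.]
top rack 0.86 [121. 202. 210. 242.]
top dish_a 0.96 [212.9 296.9]
top dish_a 0.92 [208.8 354.9]
top dish_a 0.69 [325.  358.2]
top dish_a 0.55 [279.  253.6]
top dish_b 0.96 [212.9 296.9]
top dish_b 0.92 [208.8 354.9]
top dish_b 0.69 [325.  358.2]
top dish_b 0.55 [279.  253.6]
to
[... 2013 characters left out ...]

side slot1 0.96 [355.1 217.7]
side slot1 0.94 [302.1 255.2]
side slot1 0.91 [312.7 247.4]
side slot1 0.85 [288.4 266.5]
side slot1 0.72 [325.4 237.2]
side slot1 0.58 [339.1 229.2]
side slot4 0.96 [355.1 217.7]
side slot4 0.94 [302.1 255.2]
side slot4 0.91 [312.7 247.4]
side slot4 0.85 [288.4 266.5]
side slot4 0.72 [325.4 237.2]
side slot4 0.58 [339.1 229.2]
side slot5 0.96 [355.1 217.7]
side slot5 0.94 [302.1 255.2]
side slot5 0.91 [312.7 247.4]
side slot5 0.85 [288.4 266.5]
side slot5 0.72 [325.4 237.2]
side slot5 0.58 [339.1 229.2]
side rack_top 0.96 [315.2 241.7]
side rack 0.8 [330.3 241.9]
side racked_c 0.97 [310.5 249.8]
side racked_c 0.86 [323.  238.6]
side racked_c 0.73 [149.2 324.3]
```

View pics/top0.png

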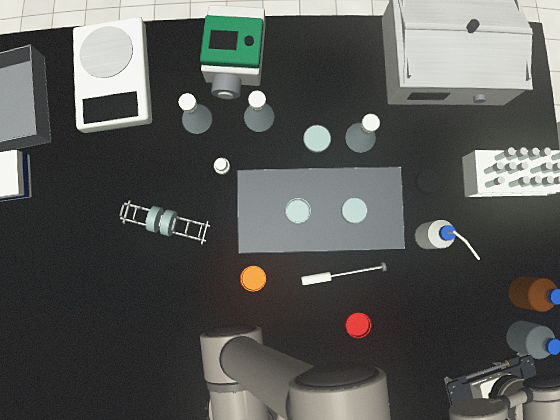

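View pics/side0.png

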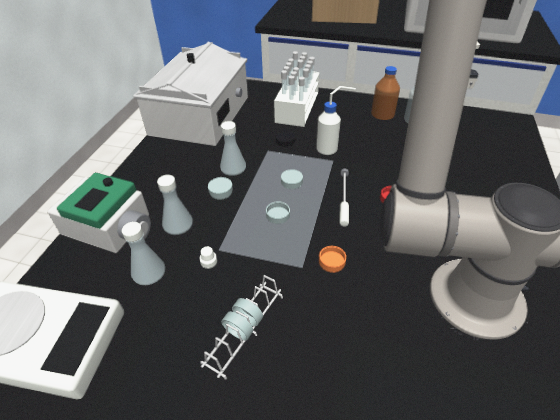

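Top: the two milky green dishes on the mat are at (row 211, col 298), which shows a rim (mouth up, dish_a), and (210, 354), flat (dish_b). The orange (278,253), red (325,358) and black (~182,425) look-alikes and the closed dish (138,317) are not meant. The rack is at about (222,165). I'll confirm with one enlarged crop.

```bash
python3 - <<'E'
from h import *
t=cv2.imread('pics/top0.png');s=cv2.imread('pics/side0.png')
a=cv2.resize(t[190:255,110:240],(780,390),interpolation=cv2.INTER_CUBIC)
b=cv2.resize(t[190:230,280:375],(455,192),interpolation=cv2.INTER_CUBIC)
c=cv2.resize(s[160:230,255:315],(168,196),interpolation=cv2.INTER_CUBIC)
o=np.zeros((590,780,3),np.uint8);o[:390]=a;o[394:586,:455]=b;o[394:590,460:628]=c
cv2.imwrite('pics/crop1.png',o)
hsv=cv2.cvtColor(t,cv2.COLOR_BGR2HSV)
d=np.load('topd.npy')
for (r,c) in((211,298),(210,354)):
    sub=np.zeros(t.shape[:2],np.uint8);w=hsv[r-18:r+18,c-18:c+18]
    sub[r-18:r+18,c-18:c+18]=(w[...,2]>150)
    cn=max(cv2.findContours(sub,0,1)[0],key=cv2.contourArea);(cc,rr),R=cv2.minEnclosingCircle(cn)
    e=cv2.fitEllipse(cn)
    print(w[18,18],(rr,cc),R,e,'z25',at_z('top',e[0][1],e[0][0],.025)[:2].round(4), 'depth z',at_d('top',rr,cc,d[int(rr),int(cc)])[2].round(3))
for q in ((175.4,290.3),(214.5,280.3)): print('side',at_z('side',*q,.025).round(4),at_z('side',*q,.003).round(4))
print('racktop',at_z('top',219.5,158.3,.062).round(4),at_z('side',315.2,241.7,.062).round(4),'rack',at_z('side',330.3,241.9,0).round(4),at_z('top',223.4,166.1,0).round(4))
for q in((355.1,217.7),(302.1,255.2),(312.7,247.4),(288.4,266.5),(325.4,237.2),(339.1,229.2)): print('slot side',at_z('side',*q,.043).round(4)[:2])
for q in((210.6,129.2),(222,167.4),(218.6,137.6),(226.3,182),(231.9,191.1),(220,152.6)): print('slot top',at_z('top',*q,.043).round(4)[:2])
E
```

```text
[ 79  22 225] (210.2413787841797, 297.4827575683594) 13.069476127624512 ((297.5447082519531, 210.26394653320312), (24.83818817138672, 25.3944149017334), 123.89177703857422) z25 [ 0.5164 -0.1384] depth z 0.002
[ 80  26 220] (209.98446655273438, 354.0372619628906) 13.000167846679688 ((354.16033935546875, 209.94850158691406), (24.465837478637695, 24.91863250732422), 129.6577606201172) z25 [ 0.5139 -0.2855] depth z 0.021
side [ 0.5176 -0.2867  0.025 ] [ 0.524  -0.3125  0.003 ]
side [ 0.5034 -0.1206  0.025 ] [ 0.5094 -0.1416  0.003 ]
racktop [0.4975 0.215  0.062 ] [0.4936 0.2155 0.062 ] rack [0.4981 0.2167 0.    ] [0.4918 0.2092 0.    ]
slot side [0.5154 0.301 ]
slot side [0.4811 0.1674]
slot side [0.4891 0.1964]
slot side [0.4676 0.1273]
slot side [0.5    0.2301]
slot side [0.5054 0.2632]
slot top [0.5237 0.2966]
slot top [0.4921 0.1959]
slot top [0.5025 0.2741]
slot top [0.4803 0.1581]
slot top [0.4655 0.1348]
slot top [0.4981 0.2346]
```

View pics/crop1.png

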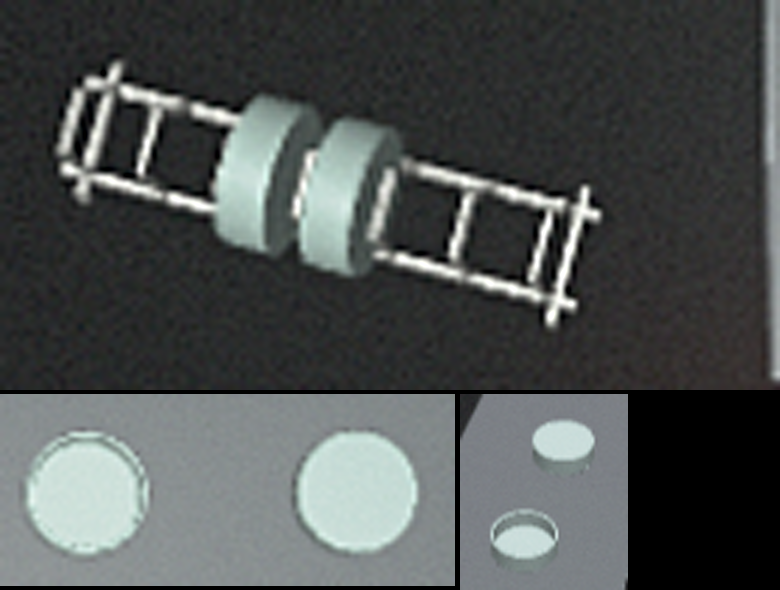

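The crop confirms dish_a (left, mouth up) and dish_b (right, mouth down). Next I fit the rack pose to the wire pixels in both cameras and write a pose-to-command helper.

```bash
cat >> h.py <<'E'
FS=np.array([.75]*3+[np.pi/4]*3)
def tool(yaw_c,tilt):
    """closing axis at yaw_c; tilt>0: tool z leans toward (yaw_c+90deg)"""
    y=np.array([np.cos(yaw_c),np.sin(yaw_c),0]);h=np.array([-y[1],y[0],0])
    z=np.array([0,0,-np.cos(tilt)])+np.sin(tilt)*h
    return np.c_[np.cross(y,z),y,z]
def cmd(p0,R0,p1,R1):
    return np.r_[R0.T@(np.array(p1)-p0),Ro.from_matrix(R0.T@R1).as_rotvec()]/FS
E
python3 - <<'E'
from h import *
from scipy.optimize import minimize
L=[]
for s in(-.02,.02): L+=[((x,s,.014)) for x in np.linspace(-.105,.105,60)]
for x in np.arange(-3,4)*.035:
    L+=[(x,y,.060) for y in np.linspace(-.012,.012,12)]
    for s in(-1,1): L+=[(x,s*(.020+(.013-.020)*k),.016+.044*k) for k in np.linspace(0,1,12)]
L=np.array(L); L=L[(abs(L[:,0])>.04)]
ims={}
for n in('top','side'):
    g=cv2.imread(f'pics/{n}0.png').max(2).astype(np.float32); ims[n]=cv2.GaussianBlur(np.minimum(g,200),(0,0),1.0)
def score(v,cams):
    c,s=np.cos(v[2]),np.sin(v[2]);W=np.c_[v[0]+c*L[:,0]-s*L[:,1],v[1]+s*L[:,0]+c*L[:,1],L[:,2]];t=0
    for n in cams:
        P=np.array([proj(n,w) for w in W]).astype(np.float32)
        t+=cv2.remap(ims[n],P[:,1:2].copy(),P[:,0:1].copy(),1).mean()
    return -t
for cams in(('top',),('side',),('top','side')):
    best=min((minimize(score,(.494+a,.215+b,np.deg2rad(75+y)),args=(cams,),method='Nelder-Mead',options=dict(initial_simplex=np.array([(.494+a,.215+b,np.deg2rad(75+y)),(.499+a,.215+b,np.deg2rad(75+y)),(.494+a,.22+b,np.deg2rad(75+y)),(.494+a,.215+b,np.deg2rad(78+y))]),xatol=1e-5)) for a in(-.004,.004) for b in(-.006,.006) for y in(-2,2)),key=lambda r:r.fun)
    print(cams,best.x[:2].round(4),np.rad2deg(best.x[2]).round(2),best.fun)
E
```

```text
Traceback (most recent call last):
  File "h.py", line 17, in proj
    p=camera_params(cam);x=np.array(p['R'])@np.array(X)+np.array(p['t'])
ValueError: time passes only in moves, steps and waits
```

```bash
sed -i '3i import functools\ncamera_params=functools.cache(camera_params)' h.py
cat > fit.py <<'E'
from h import *
from scipy.optimize import minimize
L=[]
for s in(-.02,.02): L+=[((x,s,.014)) for x in np.linspace(-.105,.105,60)]
for x in np.arange(-3,4)*.035:
    L+=[(x,y,.060) for y in np.linspace(-.012,.012,12)]
    for s in(-1,1): L+=[(x,s*(.020+(.013-.020)*k),.016+.044*k) for k in np.linspace(0,1,12)]
L=np.array(L); L=L[(abs(L[:,0])>.04)]
ims={}
for n in('top','side'):
    g=cv2.imread(f'pics/{n}0.png').max(2).astype(np.float32); ims[n]=cv2.GaussianBlur(np.minimum(g,200),(0,0),1.0)
def score(v,cams):
    c,s=np.cos(v[2]),np.sin(v[2]);W=np.c_[v[0]+c*L[:,0]-s*L[:,1],v[1]+s*L[:,0]+c*L[:,1],L[:,2]];t=0
    for n in cams:
        P=np.array([proj(n,w) for w in W]).astype(np.float32)
        t+=cv2.remap(ims[n],P[:,1:2].copy(),P[:,0:1].copy(),1).mean()
    return -t
S=np.array([(0,0,0),(.005,0,0),(0,.005,0),(0,0,.05)])
for cams in(('top',),('side',),('top','side')):
    best=min((minimize(score,S[0],args=(cams,),method='Nelder-Mead',options=dict(initial_simplex=S+(.494+a,.215+b,np.deg2rad(75+y)),xatol=1e-5)) for a in(-.004,.004) for b in(-.006,.006) for y in(-2,2)),key=lambda r:r.fun)
    print(cams,best.x[:2].round(4),np.rad2deg(best.x[2]).round(2),best.fun)
E
python3 fit.py; python3 - <<'E'
from h import *
s=robot.observe();R0=Ro.from_euler('xyz',s['tool_rot']).as_matrix();p=s['tool_pos']
print(s['time'],cmd(p,R0,(.516,-.138,.20),tool(np.deg2rad(-15),0)).round(4))
E
```

```text
('top',) [0.4958 0.2116] 74.31 -127.66648864746094
('side',) [0.495  0.2114] 74.2 -145.4773406982422
('top', 'side') [0.4953 0.2114] 74.24 -272.2937927246094
1.3 [ 6.2460e-01 -3.5790e-01  3.5600e-02  1.0000e-04  1.0000e-04 -1.3613e+00]
```

Request:
step_arm([
  {"x":0.6246,"y":-0.358,"z":0.0356,"rz":-1,"claw":1},
  {"x":0.6246,"y":-0.358,"z":0.0356,"rz":-1,"claw":1},
  {"x":0.6246,"y":-0.358,"z":0.0356,"rz":-1,"claw":1},
  {"x":0.6246,"y":-0.358,"z":0.0356,"rz":-1,"claw":1},
  {"x":0.6246,"y":-0.358,"z":0.0356,"rz":-1,"claw":1},
  {"x":0.6246,"y":-0.358,"z":0.0356,"rz":-1,"claw":1},
  {"x":0.6246,"y":-0.358,"z":0.0356,"rz":-1,"claw":1},
  {"x":0.6246,"y":-0.358,"z":0.0356,"rz":-1,"claw":1},
  {"x":0.6246,"y":-0.358,"z":0.0356,"rz":-1,"claw":1},
  {"x":0.6246,"y":-0.358,"z":0.0356,"rz":-1,"claw":1},
  {"x":0.6246,"y":-0.358,"z":0.0356,"rz":-1,"claw":1},
  {"x":0.6246,"y":-0.358,"z":0.0356,"rz":-1,"claw":1},
])

```text
$.steps[0]: bad value
```

Request:
step_arm([
  {"x":0.625,"y":-0.358,"z":0.035,"rx":0.0,"ry":0.0,"rz":-0.99,"claw":1.0},
  {"x":0.625,"y":-0.358,"z":0.035,"rx":0.0,"ry":0.0,"rz":-0.99,"claw":1.0},
  {"x":0.625,"y":-0.358,"z":0.035,"rx":0.0,"ry":0.0,"rz":-0.99,"claw":1.0},
  {"x":0.625,"y":-0.358,"z":0.035,"rx":0.0,"ry":0.0,"rz":-0.99,"claw":1.0},
  {"x":0.625,"y":-0.358,"z":0.035,"rx":0.0,"ry":0.0,"rz":-0.99,"claw":1.0},
  {"x":0.625,"y":-0.358,"z":0.035,"rx":0.0,"ry":0.0,"rz":-0.99,"claw":1.0},
  {"x":0.625,"y":-0.358,"z":0.035,"rx":0.0,"ry":0.0,"rz":-0.99,"claw":1.0},
  {"x":0.625,"y":-0.358,"z":0.035,"rx":0.0,"ry":0.0,"rz":-0.99,"claw":1.0},
  {"x":0.625,"y":-0.358,"z":0.035,"rx":0.0,"ry":0.0,"rz":-0.99,"claw":1.0},
  {"x":0.625,"y":-0.358,"z":0.035,"rx":0.0,"ry":0.0,"rz":-0.99,"claw":1.0},
  {"x":0.625,"y":-0.358,"z":0.035,"rx":0.0,"ry":0.0,"rz":-0.99,"claw":1.0},
  {"x":0.625,"y":-0.358,"z":0.035,"rx":0.0,"ry":0.0,"rz":-0.99,"claw":1.0},
])

```text
time: 2.3
tool_pos: [0.488, -0.1642, 0.2026]
tool_rot: [3.141, 0.0, 1.018]
contact_force: [0.9, -0.4, -0.1]
opening: 0.0919
grip_force: 0.0
```

```bash
cat >> h.py <<'E'
YC=np.deg2rad(-15.76)
H=np.array([-np.sin(YC),np.cos(YC),0]);RACK=np.array([.4953,.2114,0])
def cur():
    s=robot.observe();return s,np.array(s['tool_pos']),Ro.from_euler('xyz',s['tool_rot']).as_matrix()
def contact_pose(pt,tilt,d,yc=YC):
    """TCP d m beyond pt along the tool axis"""
    R=tool(yc,tilt);return np.array(pt)+d*R[:,2],R
E
python3 - <<'E'
from h import *
s,p,R=cur();print(s['qpos'].round(3),s['time'])
for t in(40,-50):
    pt,Rt=contact_pose((.5175,-.139,.20),np.deg2rad(t),.008);print(pt.round(4),cmd(p,R,pt,Rt).round(4))
E
```

```text
[-0.473  0.344  1.591 -0.     1.206  0.08 ] 2.3
[ 0.5189 -0.1341  0.1939] [ 0.0558  0.0139  0.0116  0.1244  0.8833 -0.3394]
[ 0.5158 -0.1449  0.1949] [ 0.0414  0.0181  0.0103 -0.1538 -1.1035 -0.3317]
```

Request:
step_arm([
  {"x":0.056,"y":0.014,"z":0.012,"rx":0.124,"ry":0.883,"rz":-0.339},
  {"x":0.056,"y":0.014,"z":0.012,"rx":0.124,"ry":0.883,"rz":-0.339},
  {"x":0.056,"y":0.014,"z":0.012,"rx":0.124,"ry":0.883,"rz":-0.339},
  {"x":0.056,"y":0.014,"z":0.012,"rx":0.124,"ry":0.883,"rz":-0.339},
  {"x":0.056,"y":0.014,"z":0.012,"rx":0.124,"ry":0.883,"rz":-0.339},
  {"x":0.056,"y":0.014,"z":0.012,"rx":0.124,"ry":0.883,"rz":-0.339},
  {"x":0.056,"y":0.014,"z":0.012,"rx":0.124,"ry":0.883,"rz":-0.339},
  {"x":0.056,"y":0.014,"z":0.012,"rx":0.124,"ry":0.883,"rz":-0.339},
  {"x":0.056,"y":0.014,"z":0.012,"rx":0.124,"ry":0.883,"rz":-0.339},
])

```text
$.steps[0]: bad value
```

```bash
python3 - <<'E'
from h import *
s,p,R=cur();print(s['qpos'].round(3),s['time'],p.round(4))
T,Rt=contact_pose((.5175,-.139,.20),np.deg2rad(40),.008);print((T-p).round(4),Ro.from_matrix(R.T@Rt).magnitude())
E
```

```text
[-0.473  0.344  1.591 -0.     1.206  0.08 ] 2.3 [ 0.488  -0.1642  0.2026]
[ 0.0309  0.0301 -0.0087] 0.7496193456297081
```

Request:
step_arm([
  {"x":0.056,"y":0.014,"z":0.012,"rx":0.124,"ry":0.883,"rz":-0.339,"claw":1.0},
  {"x":0.056,"y":0.014,"z":0.012,"rx":0.124,"ry":0.883,"rz":-0.339,"claw":1.0},
  {"x":0.056,"y":0.014,"z":0.012,"rx":0.124,"ry":0.883,"rz":-0.339,"claw":1.0},
  {"x":0.056,"y":0.014,"z":0.012,"rx":0.124,"ry":0.883,"rz":-0.339,"claw":1.0},
  {"x":0.056,"y":0.014,"z":0.012,"rx":0.124,"ry":0.883,"rz":-0.339,"claw":1.0},
  {"x":0.056,"y":0.014,"z":0.012,"rx":0.124,"ry":0.883,"rz":-0.339,"claw":1.0},
  {"x":0.056,"y":0.014,"z":0.012,"rx":0.124,"ry":0.883,"rz":-0.339,"claw":1.0},
  {"x":0.056,"y":0.014,"z":0.012,"rx":0.124,"ry":0.883,"rz":-0.339,"claw":1.0},
])

```text
time: 2.97
tool_pos: [0.5174, -0.1369, 0.1922]
tool_rot: [-3.137, -0.697, 1.289]
contact_force: [-0.7, 1.3, 0.0]
opening: 0.0924
grip_force: 0.0
```

```bash
python3 - <<'E'
from h import *
s,p,R=cur();print(s['qpos'].round(3),s['time'],p.round(4))
T,Rt=contact_pose((.5175,-.139,.20),np.deg2rad(40),.008);print((T-p).round(4),Ro.from_matrix(R.T@Rt).magnitude())
E
```

```text
[-0.76   0.527  1.548  0.608  1.462 -0.672] 2.9667 [ 0.5174 -0.1369  0.1922]
[0.0015 0.0028 0.0017] 0.0052513826926381575
```

```bash
python3 - <<'E'
from h import *
s,p,R=cur();print(s['time'],p.round(4))
p,R=contact_pose((.5175,-.139,.20),np.deg2rad(40),.008) # nominal commanded
for z in(.05,.018):
  T,Rt=contact_pose((.5175,-.139,z),np.deg2rad(40),.008);print(T.round(4),cmd(p,R,T,Rt).round(4))
E
```

```text
2.9667 [ 0.5174 -0.1369  0.1922]
[ 0.5189 -0.1341  0.0439] [-0.1286  0.      0.1532  0.      0.      0.    ]
[ 0.5189 -0.1341  0.0119] [-0.156   0.      0.1859  0.      0.      0.    ]
```

Request:
step_arm([
  {"x":-0.129,"y":0.0,"z":0.153,"rx":0.0,"ry":0.0,"rz":0.0,"claw":1.0},
  {"x":-0.129,"y":0.0,"z":0.153,"rx":0.0,"ry":0.0,"rz":0.0,"claw":1.0},
  {"x":-0.129,"y":0.0,"z":0.153,"rx":0.0,"ry":0.0,"rz":0.0,"claw":1.0},
  {"x":-0.129,"y":0.0,"z":0.153,"rx":0.0,"ry":0.0,"rz":0.0,"claw":1.0},
  {"x":-0.129,"y":0.0,"z":0.153,"rx":0.0,"ry":0.0,"rz":0.0,"claw":1.0},
  {"x":-0.129,"y":0.0,"z":0.153,"rx":0.0,"ry":0.0,"rz":0.0,"claw":1.0},
  {"x":-0.129,"y":0.0,"z":0.153,"rx":0.0,"ry":0.0,"rz":0.0,"claw":1.0},
])

```text
time: 3.55
tool_pos: [0.5187, -0.1362, 0.0454]
tool_rot: [3.138, -0.696, 1.298]
contact_force: [-0.7, -0.2, 0.8]
opening: 0.0922
grip_force: 0.0
```

```bash
python3 - <<'E'
from h import *
s,p,R=cur();print(s['time'],p.round(4),s['qpos'].round(3))
T,Rt=contact_pose((.5175,-.139,.05),np.deg2rad(40),.008);print((T-p).round(4))
T,Rt=contact_pose((.5175,-.139,.018),np.deg2rad(40),.008);print(cmd(p,R,T,Rt).round(4))
im,d=read_camera('side');a=cv2.resize(im[130:290,200:360],(600,600));cv2.imwrite('pics/s1.png',a)
E
```

```text
3.55 [ 0.5187 -0.1362  0.0454] [-0.757  0.735  1.655  0.655  1.204 -0.868]
[ 0.0002  0.0021 -0.0015]
[-0.0265 -0.0007  0.0361  0.0021  0.0027  0.0023]
```

View pics/s1.png

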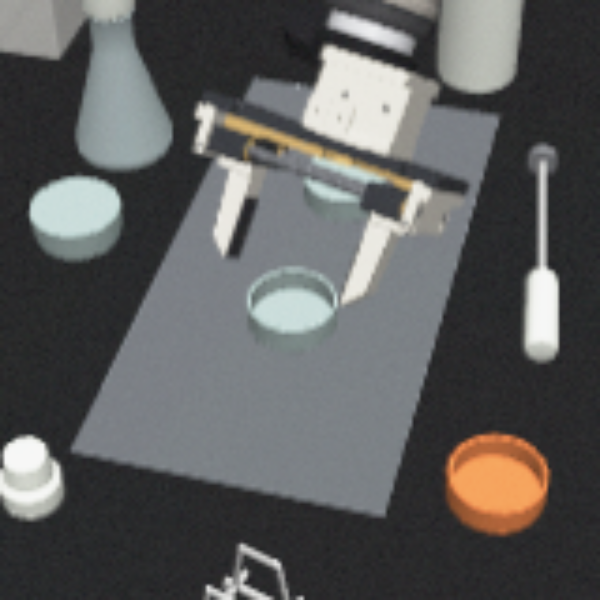

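Request:
step_arm([
  {"x":-0.014,"y":0.0,"z":0.016,"rx":0.0,"ry":0.0,"rz":0.0,"claw":1.0},
  {"x":-0.027,"y":0.0,"z":0.033,"rx":0.0,"ry":0.0,"rz":0.0,"claw":1.0},
  {"x":-0.027,"y":0.0,"z":0.033,"rx":0.0,"ry":0.0,"rz":0.0,"claw":1.0},
  {"x":-0.027,"y":0.0,"z":0.033,"rx":0.0,"ry":0.0,"rz":0.0,"claw":1.0},
])

```text
time: 3.93
tool_pos: [0.5182, -0.1359, 0.0128]
tool_rot: [3.14, -0.697, 1.296]
contact_force: [0.7, -0.6, -0.2]
opening: 0.0917
grip_force: 0.0
```

Request:
step_arm([
  {"x":0.001,"y":0.0,"z":0.003,"rx":0.0,"ry":0.0,"rz":0.0,"claw":1.0},
  {"x":0.001,"y":0.0,"z":0.003,"rx":0.0,"ry":0.0,"rz":0.0,"claw":0.6},
  {"x":0.001,"y":0.0,"z":0.003,"rx":0.0,"ry":0.0,"rz":0.0,"claw":0.5},
  {"x":0.001,"y":0.0,"z":0.003,"rx":0.0,"ry":0.0,"rz":0.0,"claw":0.3},
  {"x":0.001,"y":0.0,"z":0.003,"rx":0.0,"ry":0.0,"rz":0.0,"claw":0.3},
  {"x":0.001,"y":0.0,"z":0.003,"rx":0.0,"ry":0.0,"rz":0.0,"claw":0.3},
  {"x":0.001,"y":0.0,"z":0.003,"rx":0.0,"ry":0.0,"rz":0.0,"claw":0.3},
], squeeze=12)

```text
time: 4.52
tool_pos: [0.5182, -0.1338, 0.0103]
tool_rot: [-3.141, -0.698, 1.295]
contact_force: [-0.4, 0.2, 1.5]
opening: 0.0645
grip_force: 12.0
```

```bash
cat >> h.py <<'E'
def slot(k,z=.043): return RACK+H*(k-2.5)*.035+np.array([0,0,z])
def place(m,tilt,off,yc=YC):
    """TCP pose for dish mid at m, dish mid at off in the tool frame"""
    R=tool(yc,tilt);return np.array(m)-R@off,R
E
python3 - <<'E'
from h import *
s,p,R=cur()
C=np.array([np.cos(YC),np.sin(YC),0]);ax=np.array([.5175,-.139,0])
mid=p+C*0; mid=C*(p@C)+H*(ax@H)+np.array([0,0,.014])
off=R.T@(mid-p);print('off',off.round(4),np.rad2deg(np.arcsin(R[2,0])))
Rt=tool(YC,np.deg2rad(40));off=Rt.T@(mid-p);print(off.round(4));np.save('offa.npy',off)
T=mid+[0,0,.15];print('lift',cmd(p,R,*place(T,np.deg2rad(40),off)).round(4))
p1,R1=place(T,np.deg2rad(40),off)
p2,R2=place((.50,.10,.20),np.deg2rad(-2),off);print('2',cmd(p1,R1,p2,R2).round(4),p2)
p3,R3=place(slot(5,.16),np.deg2rad(-46),off);print('3',cmd(p2,R2,p3,R3).round(4),p3)
E
```

```text
off [-0.0016  0.     -0.0061] 40.0037418377734
[-0.0016 -0.     -0.0061]
lift [ 1.286e-01 -1.000e-04 -1.532e-01  2.000e-04 -1.000e-04 -8.000e-04]
2 [ 0.2549 -0.1081  0.1556  0.     -0.9333  0.    ] [0.50038377 0.10135982 0.19381571]
3 [ 0.2533 -0.0464  0.0435  0.     -0.9778 -0.    ] [0.51817497 0.29245438 0.15456988]
```

Request:
step_arm([
  {"x":0.006,"y":0.0,"z":-0.007,"rx":0.0,"ry":0.0,"rz":0.0,"claw":0.2},
  {"x":0.025,"y":0.0,"z":-0.03,"rx":0.0,"ry":0.0,"rz":0.0,"claw":0.2},
  {"x":0.05,"y":0.0,"z":-0.06,"rx":0.0,"ry":0.0,"rz":0.0,"claw":0.2},
  {"x":0.08,"y":0.0,"z":-0.095,"rx":0.0,"ry":0.0,"rz":0.0,"claw":0.2},
  {"x":0.11,"y":0.0,"z":-0.13,"rx":0.0,"ry":0.0,"rz":0.0,"claw":0.2},
  {"x":0.129,"y":0.0,"z":-0.153,"rx":0.0,"ry":0.0,"rz":0.0,"claw":0.2},
  {"x":0.129,"y":0.0,"z":-0.153,"rx":0.0,"ry":0.0,"rz":0.0,"claw":0.2},
], squeeze=15)

```text
time: 5.1
tool_pos: [0.52, -0.1345, 0.1651]
tool_rot: [3.132, -0.695, 1.302]
contact_force: [0.7, -1.3, -0.2]
opening: 0.0642
grip_force: 15.0
```

Request:
step_arm([
  {"x":0.02,"y":-0.009,"z":0.012,"rx":0.0,"ry":-0.07,"rz":0.0,"claw":0.2},
  {"x":0.05,"y":-0.022,"z":0.031,"rx":0.0,"ry":-0.19,"rz":0.0,"claw":0.2},
  {"x":0.09,"y":-0.039,"z":0.056,"rx":0.0,"ry":-0.33,"rz":0.0,"claw":0.2},
  {"x":0.13,"y":-0.056,"z":0.08,"rx":0.0,"ry":-0.47,"rz":0.0,"claw":0.2},
  {"x":0.17,"y":-0.073,"z":0.105,"rx":0.0,"ry":-0.62,"rz":0.0,"claw":0.2},
  {"x":0.21,"y":-0.09,"z":0.13,"rx":0.0,"ry":-0.77,"rz":0.0,"claw":0.2},
  {"x":0.24,"y":-0.102,"z":0.147,"rx":0.0,"ry":-0.88,"rz":0.0,"claw":0.2},
  {"x":0.255,"y":-0.108,"z":0.156,"rx":0.0,"ry":-0.933,"rz":0.0,"claw":0.2},
  {"x":0.255,"y":-0.108,"z":0.156,"rx":0.0,"ry":-0.933,"rz":0.0,"claw":0.2},
  {"x":0.255,"y":-0.108,"z":0.156,"rx":0.0,"ry":-0.933,"rz":0.0,"claw":0.2},
])

```text
time: 5.93
tool_pos: [0.5002, 0.1038, 0.193]
tool_rot: [-3.14, 0.035, 1.3]
contact_force: [0.1, -0.4, 0.2]
opening: 0.0644
grip_force: 15.0
```

Request:
step_arm([
  {"x":0.03,"y":-0.006,"z":0.005,"rx":0.0,"ry":-0.12,"rz":0.0,"claw":0.2},
  {"x":0.06,"y":-0.011,"z":0.01,"rx":0.0,"ry":-0.24,"rz":0.0,"claw":0.2},
  {"x":0.1,"y":-0.018,"z":0.017,"rx":0.0,"ry":-0.39,"rz":0.0,"claw":0.2},
  {"x":0.14,"y":-0.026,"z":0.024,"rx":0.0,"ry":-0.54,"rz":0.0,"claw":0.2},
  {"x":0.18,"y":-0.033,"z":0.031,"rx":0.0,"ry":-0.69,"rz":0.0,"claw":0.2},
  {"x":0.21,"y":-0.039,"z":0.036,"rx":0.0,"ry":-0.81,"rz":0.0,"claw":0.2},
  {"x":0.24,"y":-0.044,"z":0.041,"rx":0.0,"ry":-0.92,"rz":0.0,"claw":0.2},
  {"x":0.253,"y":-0.046,"z":0.043,"rx":0.0,"ry":-0.978,"rz":0.0,"claw":0.2},
  {"x":0.253,"y":-0.046,"z":0.043,"rx":0.0,"ry":-0.978,"rz":0.0,"claw":0.2},
  {"x":0.253,"y":-0.046,"z":0.043,"rx":0.0,"ry":-0.978,"rz":0.0,"claw":0.2},
])

```text
time: 6.77
tool_pos: [0.5193, 0.2913, 0.1524]
tool_rot: [-3.136, 0.804, 1.298]
contact_force: [-0.1, 0.2, -0.7]
opening: 0.0641
grip_force: 15.0
```

```bash
python3 - <<'E'
from h import *
s,p,R=cur();off=np.load('offa.npy')
print(s['time'],p.round(4),s['qpos'].round(3),s['opening'],s['grip_force'])
T=place(slot(5,.16),np.deg2rad(-46),off);print((T[0]-p).round(4),Ro.from_matrix(R.T@T[1]).as_rotvec().round(3))
for z in(.12,.055): print(cmd(p,R,*place(slot(5,z),np.deg2rad(-50),off)).round(4))
im,d=read_camera('side');a=cv2.resize(im[190:390,140:340],(600,600));
im2,_=read_camera('top');b=cv2.resize(im2[170:270,90:230],(200*4,571))
cv2.imwrite('pics/s2.png',a)
E
```

```text
6.7667 [0.5193 0.2913 0.1524] [ 0.622  0.962  0.859 -0.503  1.956  0.861] 0.06412114046787294 15.001616212539375
[-0.0011  0.0012  0.0021] [-0.004  0.001  0.001]
[ 0.0365 -0.0016  0.0344 -0.0048 -0.0871  0.002 ]
[ 0.099  -0.0013  0.0945 -0.0048 -0.0871  0.002 ]
```

View pics/s2.png

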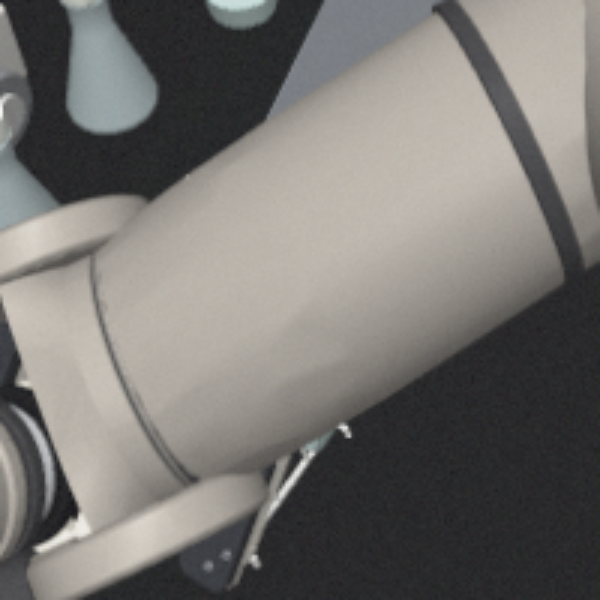

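The forearm hides the rack from the side camera, so I check with the top one.

```bash
python3 - <<'E'
from h import *
im2,_=read_camera('top');cv2.imwrite('pics/t2.png',cv2.resize(im2[150:270,60:240],(780,520),interpolation=cv2.INTER_CUBIC))
off=np.load('offa.npy');s,p,R=cur();m=p+R@off
print('mid',m.round(4),proj('top',m), (proj('top',m)-(150,60))*4.33)
E
```

```text
mid [0.5207 0.2938 0.1615] [207.01790373 115.27507905] [246.88752313 239.34109229]
```

View pics/t2.png

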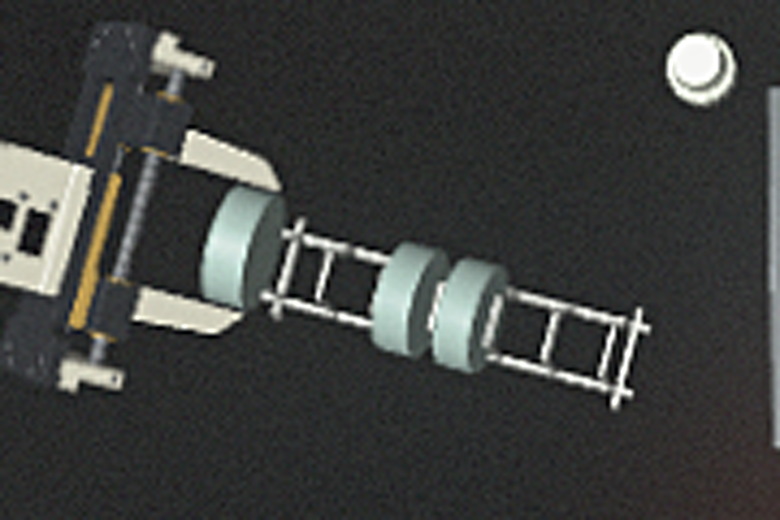

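Dish_a is held at crop (240,247), where the kinematics predict it, parallel to the racked dishes. I descend.

Request:
step_arm([
  {"x":0.012,"y":-0.001,"z":0.012,"rx":-0.005,"ry":-0.03,"rz":0.002,"claw":0.2},
  {"x":0.037,"y":-0.001,"z":0.034,"rx":-0.005,"ry":-0.087,"rz":0.002,"claw":0.2},
  {"x":0.07,"y":-0.001,"z":0.066,"rx":-0.005,"ry":-0.087,"rz":0.002,"claw":0.2},
  {"x":0.085,"y":-0.001,"z":0.081,"rx":-0.005,"ry":-0.087,"rz":0.002,"claw":0.2},
  {"x":0.085,"y":-0.001,"z":0.081,"rx":-0.005,"ry":-0.087,"rz":0.002,"claw":0.2},
  {"x":0.085,"y":-0.001,"z":0.081,"rx":-0.005,"ry":-0.087,"rz":0.002,"claw":0.2},
])

```text
time: 7.42
tool_pos: [0.5183, 0.2928, 0.0669]
tool_rot: [3.137, 0.873, 1.293]
contact_force: [-0.7, -1.2, -0.6]
opening: 0.0646
grip_force: 15.0
```

```bash
cat > chk.py <<'E'
from h import *
import sys
k=int(sys.argv[1]);off=np.load(sys.argv[2]);tilt=np.deg2rad(float(sys.argv[3]))
s,p,R=cur();m=p+R@off;e=m-slot(k)
C=np.array([np.cos(YC),np.sin(YC),0])
print(s['time'],s['qpos'].round(3),'err H,C,z',(e@H).round(4),(e@C).round(4),e[2].round(4),s['contact_force'].round(1))
for z in sys.argv[4:]: print(z,cmd(p,R,*place(slot(k,float(z)),tilt,off)).round(4))
E
python3 chk.py 5 offa.npy -50 .055 .044
```

```text
7.4167 [ 0.638  1.09   0.866 -0.519  1.895  0.931] err H,C,z 0.0007 -0.0 0.0291 [-0.7 -1.2 -0.6]
.055 [ 0.0168 -0.      0.0154  0.0028 -0.0001 -0.0022]
.044 [ 0.0281 -0.0001  0.0248  0.0028 -0.0001 -0.0022]
```

Request:
step_arm([
  {"x":0.01,"y":0.0,"z":0.009,"rx":0.0,"ry":0.0,"rz":0.0,"claw":0.2},
  {"x":0.018,"y":0.0,"z":0.0165,"rx":0.0,"ry":0.0,"rz":0.0,"claw":0.2},
  {"x":0.022,"y":0.0,"z":0.02,"rx":0.0,"ry":0.0,"rz":0.0,"claw":0.2},
  {"x":0.022,"y":0.0,"z":0.02,"rx":0.0,"ry":0.0,"rz":0.0,"claw":0.2},
  {"x":0.022,"y":0.0,"z":0.02,"rx":0.0,"ry":0.0,"rz":0.0,"claw":0.2},
])

```text
time: 7.83
tool_pos: [0.5182, 0.2927, 0.0446]
tool_rot: [3.136, 0.871, 1.293]
contact_force: [0.3, -0.0, 0.4]
opening: 0.0641
grip_force: 15.0
```

```bash
python3 chk.py 5 offa.npy -50 .044 .043 .042
```

```text
7.8333 [ 0.638  1.114  0.874 -0.514  1.865  0.948] err H,C,z 0.0006 -0.0001 0.0068 [ 0.3 -0.   0.4]
.044 [ 0.0054  0.0001  0.0056  0.0041 -0.0019 -0.0024]
.043 [ 0.0064  0.0001  0.0065  0.0041 -0.0019 -0.0024]
.042 [ 0.0074  0.0001  0.0073  0.0041 -0.0019 -0.0024]
```

Down 5 mm, then in fine steps until contact.

Request:
step_arm([
  {"x":0.002,"y":0.0,"z":0.002,"rx":0.0,"ry":0.0,"rz":0.0,"claw":0.2},
  {"x":0.004,"y":0.0,"z":0.004,"rx":0.0,"ry":0.0,"rz":0.0,"claw":0.2},
  {"x":0.005,"y":0.0,"z":0.005,"rx":0.0,"ry":0.0,"rz":0.0,"claw":0.2},
  {"x":0.005,"y":0.0,"z":0.005,"rx":0.0,"ry":0.0,"rz":0.0,"claw":0.2},
  {"x":0.005,"y":0.0,"z":0.005,"rx":0.0,"ry":0.0,"rz":0.0,"claw":0.2},
], squeeze=8)

```text
time: 8.25
tool_pos: [0.5181, 0.2923, 0.0394]
tool_rot: [3.136, 0.871, 1.293]
contact_force: [0.5, -0.2, 0.8]
opening: 0.0646
grip_force: 8.0
```

```bash
python3 chk.py 5 offa.npy -50 .043 .042
```

```text
8.25 [ 0.637  1.12   0.877 -0.513  1.858  0.952] err H,C,z 0.0002 -0.0 0.0016 [ 0.5 -0.2  0.8]
.043 [ 0.0014  0.      0.0015  0.0043 -0.0021 -0.0025]
.042 [ 0.0024  0.      0.0024  0.0043 -0.0021 -0.0025]
```

Request:
step_arm([
  {"x":0.0008,"y":0.0,"z":0.0008,"rx":0.0,"ry":0.0,"rz":0.0,"claw":0.2},
  {"x":0.0014,"y":0.0,"z":0.0014,"rx":0.0,"ry":0.0,"rz":0.0,"claw":0.2},
  {"x":0.0014,"y":0.0,"z":0.0014,"rx":0.0,"ry":0.0,"rz":0.0,"claw":0.2},
])

```text
time: 8.5
tool_pos: [0.5181, 0.2922, 0.0391]
tool_rot: [3.134, 0.872, 1.291]
contact_force: [-0.5, 1.3, 6.8]
opening: 0.0646
grip_force: 8.0
```

Request:
step_arm([
  {"x":0.0008,"y":0.0,"z":0.0008,"rx":0.0,"ry":0.0,"rz":0.0,"claw":0.2},
  {"x":0.0008,"y":0.0,"z":0.0008,"rx":0.0,"ry":0.0,"rz":0.0,"claw":0.2},
  {"x":0.0008,"y":0.0,"z":0.0008,"rx":0.0,"ry":0.0,"rz":0.0,"claw":0.2},
])

```text
time: 8.75
tool_pos: [0.5181, 0.2921, 0.0388]
tool_rot: [3.134, 0.872, 1.291]
contact_force: [-0.4, 1.3, 8.2]
opening: 0.0643
grip_force: 8.0
```

Contact is felt (7–8 N upward). I release gently and retreat along the tool axis.

Request:
step_arm([
  {"x":0.0,"y":0.0,"z":0.0,"rx":0.0,"ry":0.0,"rz":0.0,"claw":0.42},
  {"x":0.0,"y":0.0,"z":0.0,"rx":0.0,"ry":0.0,"rz":0.0,"claw":0.48},
  {"x":0.0,"y":0.0,"z":0.0,"rx":0.0,"ry":0.0,"rz":0.0,"claw":0.6},
  {"x":0.0,"y":0.0,"z":0.0,"rx":0.0,"ry":0.0,"rz":0.0,"claw":0.75},
  {"x":0.0,"y":0.0,"z":0.0,"rx":0.0,"ry":0.0,"rz":0.0,"claw":0.8},
])

```text
time: 9.17
tool_pos: [0.5179, 0.292, 0.0364]
tool_rot: [3.137, 0.871, 1.293]
contact_force: [-0.1, -0.3, 1.0]
opening: 0.0808
grip_force: 0.0
```

Request:
step_arm([
  {"x":0.0,"y":0.0,"z":-0.01,"rx":0.0,"ry":0.0,"rz":0.0,"claw":0.8},
  {"x":0.0,"y":0.0,"z":-0.04,"rx":0.0,"ry":0.0,"rz":0.0,"claw":0.8},
  {"x":-0.01,"y":0.0,"z":-0.09,"rx":0.0,"ry":0.0,"rz":0.0,"claw":0.8},
  {"x":-0.05,"y":0.0,"z":-0.14,"rx":0.0,"ry":0.0,"rz":0.0,"claw":0.8},
  {"x":-0.1,"y":0.0,"z":-0.17,"rx":0.0,"ry":0.0,"rz":0.0,"claw":0.8},
  {"x":-0.15,"y":0.0,"z":-0.17,"rx":0.0,"ry":0.0,"rz":0.0,"claw":0.8},
  {"x":-0.15,"y":0.0,"z":-0.17,"rx":0.0,"ry":0.0,"rz":0.0,"claw":0.8},
])

```text
time: 9.75
tool_pos: [0.5251, 0.3158, 0.213]
tool_rot: [3.124, 0.863, 1.282]
contact_force: [0.3, 0.3, 1.4]
opening: 0.0827
grip_force: 0.0
```

```bash
python3 - <<'E'
from h import *
im2,_=read_camera('top');cv2.imwrite('pics/t3.png',cv2.resize(im2[150:270,60:400],(800,282),interpolation=cv2.INTER_CUBIC))
s,p,R=cur();print(s['time'],p.round(3),s['qpos'].round(3))
# dish_b pick with tilt -40; closing yaw candidates
ax=np.array([.515,-.2873,0])
C=np.array([np.cos(YC),np.sin(YC),0])
p1,R1=contact_pose((.50,.05,.25),np.deg2rad(-5),.008);print('1',cmd(p,R,p1,R1).round(4),p1.round(3))
p2,R2=contact_pose(ax+[0,0,.18],np.deg2rad(-40),.008);print('2',cmd(p1,R1,p2,R2).round(4),p2.round(3))
E
```

```text
9.8 [0.525 0.316 0.211] [ 0.656  1.005  0.648 -0.583  2.155  0.778]
1 [-0.2595  0.0648  0.2405  0.0107  0.9896 -0.0057] [0.5   0.049 0.242]
2 [-0.4238  0.1414  0.1283  0.     -0.7778 -0.    ] [ 0.514 -0.292  0.174]
```

View pics/t3.png

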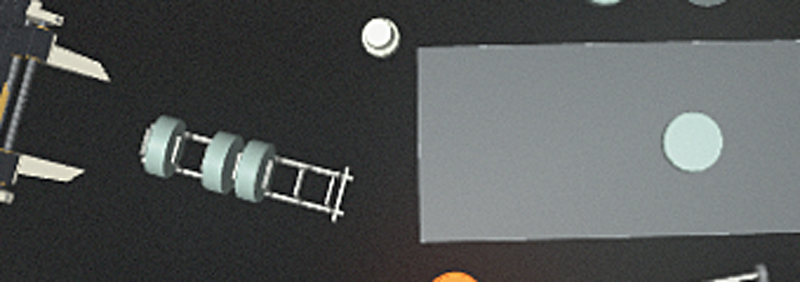

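Dish_a stands in slot 5 at (163,147), parallel to the racked pair. Next I go to dish_b, pre-grasp tilt −40°.

```bash
python3 - <<'E'
from h import *
s,p,R=cur();ax=np.array([.515,-.2873,0])
p2,R2=contact_pose(ax+[0,0,.20],np.deg2rad(-40),.008);print(cmd(p,R,p2,R2).round(4),p2.round(3))
E
```

```text
[-0.4909  0.2057  0.6127  0.0083  0.2118 -0.0085] [ 0.514 -0.292  0.194]
```

Request:
step_arm([
  {"x":-0.491,"y":0.206,"z":0.613,"rx":0.008,"ry":0.212,"rz":-0.008,"claw":1.0},
  {"x":-0.491,"y":0.206,"z":0.613,"rx":0.008,"ry":0.212,"rz":-0.008,"claw":1.0},
  {"x":-0.491,"y":0.206,"z":0.613,"rx":0.008,"ry":0.212,"rz":-0.008,"claw":1.0},
  {"x":-0.491,"y":0.206,"z":0.613,"rx":0.008,"ry":0.212,"rz":-0.008,"claw":1.0},
  {"x":-0.491,"y":0.206,"z":0.613,"rx":0.008,"ry":0.212,"rz":-0.008,"claw":1.0},
  {"x":-0.491,"y":0.206,"z":0.613,"rx":0.008,"ry":0.212,"rz":-0.008,"claw":1.0},
  {"x":-0.491,"y":0.206,"z":0.613,"rx":0.008,"ry":0.212,"rz":-0.008,"claw":1.0},
  {"x":-0.491,"y":0.206,"z":0.613,"rx":0.008,"ry":0.212,"rz":-0.008,"claw":1.0},
  {"x":-0.491,"y":0.206,"z":0.613,"rx":0.008,"ry":0.212,"rz":-0.008,"claw":1.0},
  {"x":-0.491,"y":0.206,"z":0.613,"rx":0.008,"ry":0.212,"rz":-0.008,"claw":1.0},
  {"x":-0.491,"y":0.206,"z":0.613,"rx":0.008,"ry":0.212,"rz":-0.008,"claw":1.0},
  {"x":-0.491,"y":0.206,"z":0.613,"rx":0.008,"ry":0.212,"rz":-0.008,"claw":1.0},
])

```text
time: 10.8
tool_pos: [0.5158, -0.1775, 0.1931]
tool_rot: [-3.132, 0.705, 1.303]
contact_force: [0.6, 0.5, -0.6]
opening: 0.0918
grip_force: 0.0
```

```bash
python3 - <<'E'
from h import *
s,p,R=cur();ax=np.array([.515,-.2873,0]);print(s['time'],p.round(4),s['qpos'].round(3))
for z in(.2,.05):
  p2,R2=contact_pose(ax+[0,0,z],np.deg2rad(-40),.008);print(cmd(p,R,p2,R2).round(4),p2.round(3))
E
```

```text
10.8 [ 0.5158 -0.1775  0.1931] [-0.098  0.534  1.538 -0.721  1.306  0.455]
[-0.1137  0.0385  0.0949 -0.0056  0.0083  0.0073] [ 0.514 -0.292  0.194]
[ 0.0158  0.0399  0.2473 -0.0056  0.0083  0.0073] [ 0.514 -0.292  0.044]
```

Request:
step_arm([
  {"x":-0.114,"y":0.038,"z":0.095,"rx":-0.006,"ry":0.008,"rz":0.007,"claw":1.0},
  {"x":-0.114,"y":0.038,"z":0.095,"rx":-0.006,"ry":0.008,"rz":0.007,"claw":1.0},
  {"x":-0.114,"y":0.038,"z":0.095,"rx":-0.006,"ry":0.008,"rz":0.007,"claw":1.0},
  {"x":-0.114,"y":0.038,"z":0.095,"rx":-0.006,"ry":0.008,"rz":0.007,"claw":1.0},
  {"x":0.016,"y":0.04,"z":0.247,"rx":-0.006,"ry":0.008,"rz":0.007,"claw":1.0},
  {"x":0.016,"y":0.04,"z":0.247,"rx":-0.006,"ry":0.008,"rz":0.007,"claw":1.0},
  {"x":0.016,"y":0.04,"z":0.247,"rx":-0.006,"ry":0.008,"rz":0.007,"claw":1.0},
  {"x":0.016,"y":0.04,"z":0.247,"rx":-0.006,"ry":0.008,"rz":0.007,"claw":1.0},
  {"x":0.016,"y":0.04,"z":0.247,"rx":-0.006,"ry":0.008,"rz":0.007,"claw":1.0},
  {"x":0.016,"y":0.04,"z":0.247,"rx":-0.006,"ry":0.008,"rz":0.007,"claw":1.0},
  {"x":0.016,"y":0.04,"z":0.247,"rx":-0.006,"ry":0.008,"rz":0.007,"claw":1.0},
])

```text
time: 11.72
tool_pos: [0.5153, -0.2905, 0.0462]
tool_rot: [3.137, 0.699, 1.294]
contact_force: [0.8, 0.4, 0.8]
opening: 0.0922
grip_force: 0.0
```

```bash
python3 - <<'E'
from h import *
s,p,R=cur();ax=np.array([.515,-.2873,0]);print(s['time'],p.round(4),s['qpos'].round(3))
for z in(.05,.018):
  p2,R2=contact_pose(ax+[0,0,z],np.deg2rad(-40),.008);print(cmd(p,R,p2,R2).round(4),p2.round(4))
im,d=read_camera('side');im2,_=read_camera('top')
cv2.imwrite('pics/s4.png',np.hstack([cv2.resize(im[110:270,200:360],(400,400)),cv2.resize(im2[160:260,300:400],(400,400))]))
E
```

```text
11.7167 [ 0.5153 -0.2905  0.0462] [-0.295  0.744  1.631 -0.891  0.973  0.582]
[-0.0002 -0.0016  0.0042  0.0039  0.001  -0.0021] [ 0.5136 -0.2922  0.0439]
[ 0.0272 -0.0017  0.0369  0.0039  0.001  -0.0021] [ 0.5136 -0.2922  0.0119]
```

View pics/s4.png

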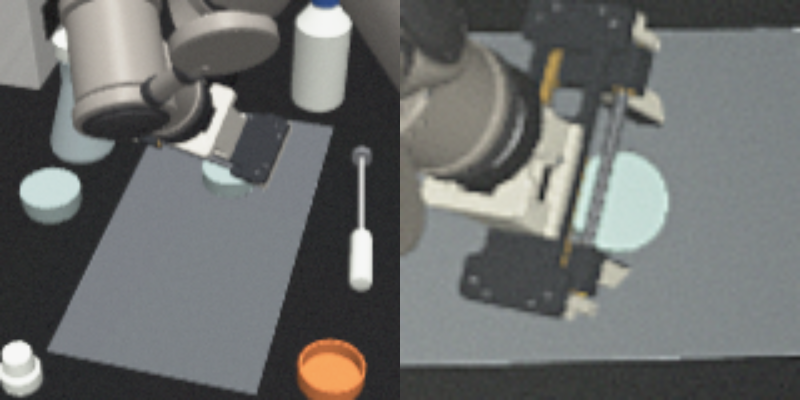

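Request:
step_arm([
  {"x":0.013,"y":-0.001,"z":0.017,"rx":0.0,"ry":0.0,"rz":0.0,"claw":1.0},
  {"x":0.027,"y":-0.001,"z":0.034,"rx":0.0,"ry":0.0,"rz":0.0,"claw":1.0},
  {"x":0.027,"y":-0.001,"z":0.035,"rx":0.0,"ry":0.0,"rz":0.0,"claw":1.0},
  {"x":0.027,"y":-0.001,"z":0.035,"rx":0.0,"ry":0.0,"rz":0.0,"claw":1.0},
])

```text
time: 12.15
tool_pos: [0.5134, -0.2918, 0.0127]
tool_rot: [3.138, 0.699, 1.294]
contact_force: [0.2, 1.1, 0.3]
opening: 0.092
grip_force: 0.0
```

```bash
python3 - <<'E'
from h import *
s,p,R=cur();ax=np.array([.515,-.2873,0]);print(s['time'],p.round(4),s['qpos'].round(3))
p2,R2=contact_pose(ax+[0,0,.017],np.deg2rad(-40),.008);print(cmd(p,R,p2,R2).round(4),p2.round(4))
E
```

```text
12.15 [ 0.5134 -0.2918  0.0127] [-0.298  0.797  1.644 -0.929  0.932  0.643]
[ 0.0012  0.0004  0.0022  0.0024  0.0007 -0.0019] [ 0.5136 -0.2922  0.0109]
```

Request:
step_arm([
  {"x":0.001,"y":0.0,"z":0.002,"rx":0.0,"ry":0.0,"rz":0.0,"claw":1.0},
  {"x":0.001,"y":0.0,"z":0.002,"rx":0.0,"ry":0.0,"rz":0.0,"claw":0.6},
  {"x":0.001,"y":0.0,"z":0.002,"rx":0.0,"ry":0.0,"rz":0.0,"claw":0.5},
  {"x":0.001,"y":0.0,"z":0.002,"rx":0.0,"ry":0.0,"rz":0.0,"claw":0.3},
  {"x":0.001,"y":0.0,"z":0.002,"rx":0.0,"ry":0.0,"rz":0.0,"claw":0.3},
  {"x":0.001,"y":0.0,"z":0.002,"rx":0.0,"ry":0.0,"rz":0.0,"claw":0.3},
  {"x":0.001,"y":0.0,"z":0.002,"rx":0.0,"ry":0.0,"rz":0.0,"claw":0.3},
], squeeze=12)

```text
time: 12.73
tool_pos: [0.5131, -0.2921, 0.0104]
tool_rot: [3.139, 0.699, 1.294]
contact_force: [-0.4, 0.9, 2.1]
opening: 0.0652
grip_force: 12.0
```

```bash
python3 - <<'E'
from h import *
s,p,R=cur()
C=np.array([np.cos(YC),np.sin(YC),0]);ax=np.array([.515,-.2873,0])
mid=C*(p@C)+H*(ax@H)+np.array([0,0,.014])
Rt=tool(YC,np.deg2rad(-40));off=Rt.T@(mid-p);print(s['time'],off.round(4),s['opening'],s['grip_force']);np.save('offb.npy',off)
p1,R1=place(mid+[0,0,.15],np.deg2rad(-40),off);print('lift',cmd(p,R,p1,R1).round(4))
p2,R2=place((.50,-.04,.21),np.deg2rad(4),off);print('2',cmd(p1,R1,p2,R2).round(4),p2)
p3,R3=place(slot(0,.16),np.deg2rad(48),off);print('3',cmd(p2,R2,p3,R3).round(4),p3)
E
```

```text
12.7333 [ 0.0016 -0.     -0.0061] 0.06517206955875945 12.000038638790045
lift [-0.1286  0.0004 -0.1531  0.0019  0.0007 -0.0014]
2 [ 0.2057 -0.1081 -0.2483 -0.      0.9778  0.    ] [ 0.49968462 -0.0411175   0.20384512]
3 [ 0.2053 -0.0971  0.08    0.      0.9778 -0.    ] [0.47246867 0.13050027 0.15476594]
```

Request:
step_arm([
  {"x":-0.006,"y":0.0,"z":-0.007,"rx":0.0,"ry":0.0,"rz":0.0,"claw":0.2},
  {"x":-0.025,"y":0.0,"z":-0.03,"rx":0.0,"ry":0.0,"rz":0.0,"claw":0.2},
  {"x":-0.05,"y":0.0,"z":-0.06,"rx":0.0,"ry":0.0,"rz":0.0,"claw":0.2},
  {"x":-0.08,"y":0.0,"z":-0.095,"rx":0.0,"ry":0.0,"rz":0.0,"claw":0.2},
  {"x":-0.11,"y":0.0,"z":-0.13,"rx":0.0,"ry":0.0,"rz":0.0,"claw":0.2},
  {"x":-0.129,"y":0.0,"z":-0.153,"rx":0.0,"ry":0.0,"rz":0.0,"claw":0.2},
  {"x":-0.129,"y":0.0,"z":-0.153,"rx":0.0,"ry":0.0,"rz":0.0,"claw":0.2},
], squeeze=15)

```text
time: 13.32
tool_pos: [0.5149, -0.2931, 0.1662]
tool_rot: [3.127, 0.699, 1.287]
contact_force: [0.8, 0.4, -0.0]
opening: 0.0647
grip_force: 15.0
```

Request:
step_arm([
  {"x":0.015,"y":-0.008,"z":-0.019,"rx":0.0,"ry":0.07,"rz":0.0,"claw":0.2},
  {"x":0.04,"y":-0.021,"z":-0.048,"rx":0.0,"ry":0.19,"rz":0.0,"claw":0.2},
  {"x":0.07,"y":-0.037,"z":-0.084,"rx":0.0,"ry":0.33,"rz":0.0,"claw":0.2},
  {"x":0.1,"y":-0.053,"z":-0.121,"rx":0.0,"ry":0.47,"rz":0.0,"claw":0.2},
  {"x":0.13,"y":-0.068,"z":-0.157,"rx":0.0,"ry":0.62,"rz":0.0,"claw":0.2},
  {"x":0.16,"y":-0.084,"z":-0.193,"rx":0.0,"ry":0.76,"rz":0.0,"claw":0.2},
  {"x":0.19,"y":-0.1,"z":-0.229,"rx":0.0,"ry":0.9,"rz":0.0,"claw":0.2},
  {"x":0.206,"y":-0.108,"z":-0.248,"rx":0.0,"ry":0.978,"rz":0.0,"claw":0.2},
  {"x":0.206,"y":-0.108,"z":-0.248,"rx":0.0,"ry":0.978,"rz":0.0,"claw":0.2},
  {"x":0.206,"y":-0.108,"z":-0.248,"rx":0.0,"ry":0.978,"rz":0.0,"claw":0.2},
])

```text
time: 14.15
tool_pos: [0.4989, -0.0419, 0.2029]
tool_rot: [3.14, -0.067, 1.296]
contact_force: [0.9, -0.2, -0.3]
opening: 0.0647
grip_force: 15.0
```

Request:
step_arm([
  {"x":0.025,"y":-0.012,"z":0.01,"rx":0.0,"ry":0.12,"rz":0.0,"claw":0.2},
  {"x":0.05,"y":-0.024,"z":0.02,"rx":0.0,"ry":0.24,"rz":0.0,"claw":0.2},
  {"x":0.08,"y":-0.038,"z":0.031,"rx":0.0,"ry":0.38,"rz":0.0,"claw":0.2},
  {"x":0.11,"y":-0.052,"z":0.043,"rx":0.0,"ry":0.52,"rz":0.0,"claw":0.2},
  {"x":0.14,"y":-0.066,"z":0.055,"rx":0.0,"ry":0.67,"rz":0.0,"claw":0.2},
  {"x":0.17,"y":-0.08,"z":0.066,"rx":0.0,"ry":0.81,"rz":0.0,"claw":0.2},
  {"x":0.195,"y":-0.092,"z":0.076,"rx":0.0,"ry":0.93,"rz":0.0,"claw":0.2},
  {"x":0.205,"y":-0.097,"z":0.08,"rx":0.0,"ry":0.978,"rz":0.0,"claw":0.2},
  {"x":0.205,"y":-0.097,"z":0.08,"rx":0.0,"ry":0.978,"rz":0.0,"claw":0.2},
  {"x":0.205,"y":-0.097,"z":0.08,"rx":0.0,"ry":0.978,"rz":0.0,"claw":0.2},
])

```text
time: 14.98
tool_pos: [0.4719, 0.1294, 0.1527]
tool_rot: [-3.14, -0.835, 1.295]
contact_force: [0.3, 1.3, -0.3]
opening: 0.0653
grip_force: 15.0
```

```bash
python3 chk.py 0 offb.npy 50 .12 .072; python3 - <<'E'
from h import *
im2,_=read_camera('top');cv2.imwrite('pics/t5.png',cv2.resize(im2[170:270,110:260],(780,520),interpolation=cv2.INTER_CUBIC))
off=np.load('offb.npy');s,p,R=cur();m=p+R@off
print('mid',m.round(4),(proj('top',m)-(170,110))*5.2)
E
```

```text
14.9833 [-0.418  0.414  2.028  0.96   1.11  -0.777] err H,C,z -0.0012 -0.0003 0.1149 [ 0.3  1.3 -0.3]
.12 [-0.0361  0.0004  0.0352 -0.0012  0.0476 -0.0008]
.072 [-0.0835  0.0005  0.0782 -0.0012  0.0476 -0.0008]
mid [0.4716 0.1259 0.1586] [294.34688152 395.76857852]
```

View pics/t5.png

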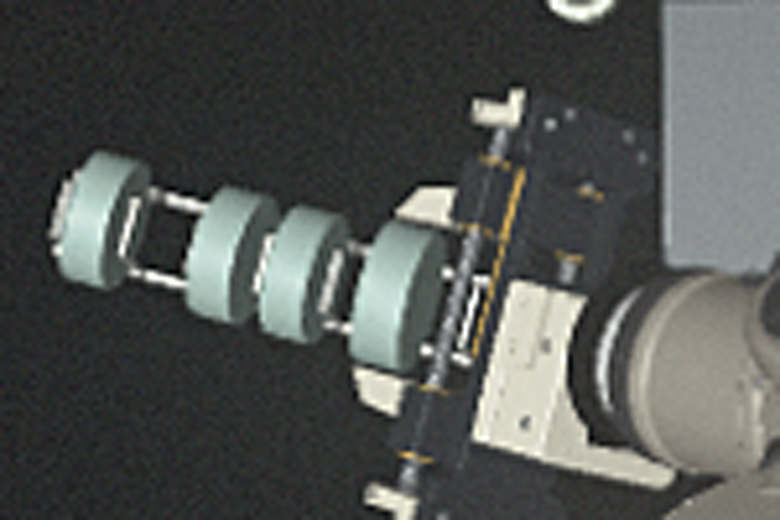

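Dish_b hangs at (397,297), as predicted, and dish_a stands in its slot. I descend into slot 0.

Request:
step_arm([
  {"x":-0.012,"y":0.0,"z":0.012,"rx":-0.001,"ry":0.02,"rz":-0.001,"claw":0.2},
  {"x":-0.036,"y":0.0,"z":0.035,"rx":-0.001,"ry":0.047,"rz":-0.001,"claw":0.2},
  {"x":-0.068,"y":0.0,"z":0.065,"rx":-0.001,"ry":0.047,"rz":-0.001,"claw":0.2},
  {"x":-0.083,"y":0.0,"z":0.078,"rx":-0.001,"ry":0.047,"rz":-0.001,"claw":0.2},
  {"x":-0.083,"y":0.0,"z":0.078,"rx":-0.001,"ry":0.047,"rz":-0.001,"claw":0.2},
  {"x":-0.083,"y":0.0,"z":0.078,"rx":-0.001,"ry":0.047,"rz":-0.001,"claw":0.2},
])

```text
time: 15.53
tool_pos: [0.4733, 0.1315, 0.0686]
tool_rot: [3.138, -0.874, 1.299]
contact_force: [0.5, 0.5, -0.7]
opening: 0.0648
grip_force: 15.0
```

```bash
python3 chk.py 0 offb.npy 50 .05 .045
```

```text
15.5333 [-0.432  0.617  2.085  1.105  1.012 -1.054] err H,C,z 0.001 0.0005 0.0307 [ 0.5  0.5 -0.7]
.05 [-0.0251 -0.0007  0.0193  0.0016 -0.002   0.0029]
.045 [-0.0303 -0.0008  0.0236  0.0016 -0.002   0.0029]
```

Request:
step_arm([
  {"x":-0.01,"y":0.0,"z":0.008,"rx":0.0,"ry":0.0,"rz":0.0,"claw":0.2},
  {"x":-0.02,"y":-0.001,"z":0.016,"rx":0.0,"ry":0.0,"rz":0.0,"claw":0.2},
  {"x":-0.026,"y":-0.001,"z":0.021,"rx":0.0,"ry":0.0,"rz":0.0,"claw":0.2},
  {"x":-0.028,"y":-0.001,"z":0.022,"rx":0.0,"ry":0.0,"rz":0.0,"claw":0.2},
  {"x":-0.028,"y":-0.001,"z":0.022,"rx":0.0,"ry":0.0,"rz":0.0,"claw":0.2},
  {"x":-0.028,"y":-0.001,"z":0.022,"rx":0.0,"ry":0.0,"rz":0.0,"claw":0.2},
], squeeze=8)

```text
time: 16.03
tool_pos: [0.4723, 0.1311, 0.0425]
tool_rot: [3.135, -0.875, 1.301]
contact_force: [0.8, 0.5, -0.4]
opening: 0.065
grip_force: 8.0
```

```bash
python3 chk.py 0 offb.npy 50 .044 .043
```

```text
16.0333 [-0.434  0.678  2.094  1.146  0.983 -1.132] err H,C,z 0.0003 -0.0003 0.0046 [ 0.8  0.5 -0.4]
.044 [-0.004   0.0004  0.0027  0.0031 -0.0026  0.004 ]
.043 [-0.005   0.0004  0.0036  0.0031 -0.0026  0.004 ]
```

Request:
step_arm([
  {"x":-0.002,"y":0.0,"z":0.0015,"rx":0.0,"ry":0.0,"rz":0.0,"claw":0.2},
  {"x":-0.003,"y":0.0,"z":0.0025,"rx":0.0,"ry":0.0,"rz":0.0,"claw":0.2},
  {"x":-0.0035,"y":0.0,"z":0.003,"rx":0.0,"ry":0.0,"rz":0.0,"claw":0.2},
  {"x":-0.0035,"y":0.0,"z":0.003,"rx":0.0,"ry":0.0,"rz":0.0,"claw":0.2},
])

```text
time: 16.37
tool_pos: [0.4719, 0.1313, 0.0383]
tool_rot: [3.137, -0.875, 1.299]
contact_force: [-0.6, 0.5, -0.6]
opening: 0.0653
grip_force: 8.0
```

Request:
step_arm([
  {"x":-0.0008,"y":0.0,"z":0.0007,"rx":0.0,"ry":0.0,"rz":0.0,"claw":0.2},
  {"x":-0.0014,"y":0.0,"z":0.0012,"rx":0.0,"ry":0.0,"rz":0.0,"claw":0.2},
  {"x":-0.0014,"y":0.0,"z":0.0012,"rx":0.0,"ry":0.0,"rz":0.0,"claw":0.2},
])

```text
time: 16.62
tool_pos: [0.4722, 0.1313, 0.0373]
tool_rot: [3.137, -0.876, 1.299]
contact_force: [0.2, -1.2, 4.1]
opening: 0.0653
grip_force: 8.0
```

Contact is felt. I release, retreat along the tool axis and lift.

Request:
step_arm([
  {"x":0.0,"y":0.0,"z":0.0,"rx":0.0,"ry":0.0,"rz":0.0,"claw":0.42},
  {"x":0.0,"y":0.0,"z":0.0,"rx":0.0,"ry":0.0,"rz":0.0,"claw":0.48},
  {"x":0.0,"y":0.0,"z":0.0,"rx":0.0,"ry":0.0,"rz":0.0,"claw":0.6},
  {"x":0.0,"y":0.0,"z":0.0,"rx":0.0,"ry":0.0,"rz":0.0,"claw":0.75},
  {"x":0.0,"y":0.0,"z":0.0,"rx":0.0,"ry":0.0,"rz":0.0,"claw":0.8},
])

```text
time: 17.03
tool_pos: [0.4717, 0.1314, 0.0368]
tool_rot: [3.138, -0.875, 1.299]
contact_force: [0.0, 0.3, 0.5]
opening: 0.0808
grip_force: 0.0
```

Request:
step_arm([
  {"x":0.0,"y":0.0,"z":-0.01,"rx":0.0,"ry":0.0,"rz":0.0,"claw":0.8},
  {"x":0.0,"y":0.0,"z":-0.04,"rx":0.0,"ry":0.0,"rz":0.0,"claw":0.8},
  {"x":0.01,"y":0.0,"z":-0.09,"rx":0.0,"ry":0.0,"rz":0.0,"claw":0.8},
  {"x":0.05,"y":0.0,"z":-0.14,"rx":0.0,"ry":0.0,"rz":0.0,"claw":0.8},
  {"x":0.08,"y":0.0,"z":-0.18,"rx":0.0,"ry":0.0,"rz":0.0,"claw":0.8},
  {"x":0.08,"y":0.0,"z":-0.22,"rx":0.0,"ry":0.0,"rz":0.0,"claw":0.8},
  {"x":0.08,"y":0.0,"z":-0.22,"rx":0.0,"ry":0.0,"rz":0.0,"claw":0.8},
])

```text
time: 17.62
tool_pos: [0.4488, 0.043, 0.1925]
tool_rot: [3.124, -0.871, 1.307]
contact_force: [1.7, -1.1, -0.4]
opening: 0.0826
grip_force: 0.0
```

```bash
python3 - <<'E'
from h import *
im2,_=read_camera('top');im,_=read_camera('side')
cv2.imwrite('pics/t6.png',np.hstack([cv2.resize(im2[180:260,105:225],(450,300),interpolation=cv2.INTER_CUBIC),cv2.resize(im[260:390,180:310],(300,300),interpolation=cv2.INTER_CUBIC)]))
print(robot.observe()['tool_pos'],robot.observe()['time'])
E
```

```text
[0.44765311 0.04560897 0.18932875] 17.7167
```

View pics/t6.png

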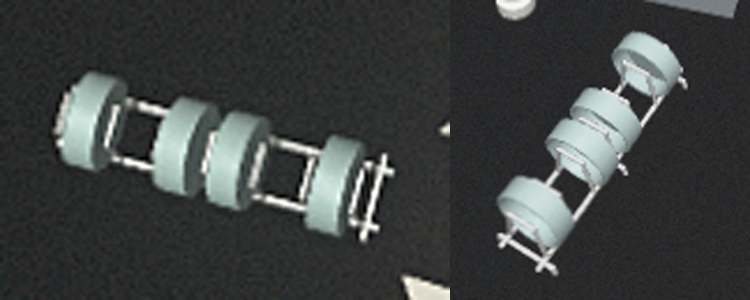

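All four dishes stand parallel on the rails in slots 0, 2, 3 and 5. In the side crop the hollows all face the near end (+x), and the gripper is clear.

```bash
python3 -c "
from cell import robot
print(robot.hand_in())"
```

```text
the job is handed in; nothing more can be done
None
```

Both dishes stand on edge on the rack's rails, dish_a in slot 5 and dish_b in slot 0, with their mouths to the rack's +x like the two already there; the job was handed in at about 17.7 s and no verdict was returned.

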